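# Take the flat tin out of the stack of tins

### The arm

A 6-joint arm with a two-finger parallel gripper is mounted at the origin on a cart in front of the work surface, level with it; the furniture and walls round the work are solid. World frame = base frame: x ahead of the robot, y to its left, z up, the work surface at z = 0. Lengths are in mm, angles in rad, forces in N, time in s.
With the tool pointing down it reaches from about 400 to 925 mm from the base axis. Payload 12.5 kg.
Tool frame: the origin (TCP) lies midway between the tips of the shut fingers; the grasp point (between the pads) lies 19 mm behind it; z points along the fingers, y is the line along which they close (so a half turn about z gives the same grasp; the last joint's range is limited). The gripper opens to 95 mm and grips with 3 to 60 N. Pads are 20 mm wide; open, the fingers measure 119 mm over their backs; the gripper's body (75 mm by 180 mm) begins 59 mm behind the grasp point.
Start: joints at [-1.361, 0.491, 1.559, -0, 1.092, -0.106], TCP at [194.134, -594.103, 214.661] pointing down, gripper open.
Joint ranges: [-3.1, 3.1], [-0.84, 2.19], [0.05, 2.79], [-1.13, 4.28], [0.06, 2.93], [-2.69, 2.69]. Speed limits (rad/s): [2.22, 2.22, 2.79, 3.14, 3.14, 3.14].

### API

Orientations are given as [roll, pitch, yaw] about the fixed x, y, z axes, in that order (R = Rz(yaw) Ry(pitch) Rx(roll)).
In Python, from cell import * gives the robot as it stands.
- The arm moves only by the tool servo_tool, never from a script. Its argument "moves" is one flat list of numbers, 5 for each row, row after row: the shift along the world's x, y, z as a fraction of full scale, then the turn about the world's z as a fraction of full scale, then the opening, from 0 (shut) to 1 (fully open). A call has 1 to 12 rows; each row is the pose to reach, as a shift and turn from the pose commanded when the call began, turning the shorter way round; what a row does not reach only later rows make up. Full scale, the value 1, is 400 mm for a shift and 180 degrees for a turn. A row lasts 1/12 s, in which the tool goes at most 41.7 mm and 7.16 degrees, less where a joint would pass 70% of its speed; a pose out of reach is approached as far as the arm can. A call with a number of a shift or a turn outside -1 to 1 is refused whole. A call with a gripper value outside its range is refused whole. The fingers move at their own pace and stop on an object; the grip force is fixed at half the most. Time passes only in rows, so rows that repeat a pose let the fingers close. It gives the time, the measured TCP pose, the force, the opening and the grip force at its end, in the units of the state.
- state(): the state, without advancing time (a new reading comes with each control period).
- read_camera(name): name is "scene" or "top"; returns (picture, depth): 480x640x3 uint8, blue, green, red; 480x640 float32, mm along the optical axis (not along the pixel's ray), 0 where there is no reading.
- get_calibration(name): a dict with "K" (3x3 intrinsics, pixels), "k1" (the pictures are not rectified: a ray, as slopes to the right and down, at radius r is drawn at 1 + k1 r^2 times it, then the intrinsics apply), "R" (3x3) and "t" (3): a world point X has camera coordinates R X + t. Camera axes: x right, y down, z forward; pixel columns grow to the right and rows downward; lengths in mm; the calibration is good to about 2 mm. A picture is of the moment at which its call begins. get_calibration takes no time and is no camera call.
- job_done(): hands the job in; it is judged then, once.
The state is a dict: "t": time; "joints": joint angles; "qvel": joint speeds; "tau": joint torques, N m; "eef_pos": TCP position; "tcp_rot": TCP orientation; "ft_force": force on the tool from outside, world axes, zero at the start; "moment": the same for the moment, N m; "opening": opening from 0.0 (shut) to 1.0 (fully open); "grip_force": force on a finger pad.
Only numpy, scipy, OpenCV 4.12 (cv2) and the standard library are available. Lean on these libraries where they do the work, as an engineer would, in place of code of your own. Each camera call takes 0.05 s, during which the arm holds its last target. There are 200 camera calls.

### The job

Get the flat oblong tin out of the middle of the stack of tins: first lift the tall tin off the top and stand it aside, then lay the flat tin flat on the chopping board, with its whole underside on the board. Then put the tall tin back, upright and centred, on the wide tin that was at the bottom of the stack. Leave that wide tin standing where it is, and set things down rather than dropping them.

Things in the scene. Friction and masses are not known exactly. Their poses are not given: they have to be found in the camera images.
- wide_tin: wide round food tin, 76 mm diameter, 58 mm high, flat top, about 0.26 kg; it stands loose on the worktop as the bottom of the stack and is never gripped. Origin: centre of its underside, z up; its top is 58 mm above the origin. (Another tin of the same kind stands alone at the back; it has no part in the work. No other object stands within 120 mm of the stack, apart from the board.)
- flat_tin: flat oblong tin with rounded corners, 63 mm (its x axis) by 105 mm (its y axis) by 26 mm high, about 0.15 kg; it lies on the wide tin as the middle of the stack, its long sides overhanging little and its ends more. The body is 60 mm wide between the long sides: grip it across them, along its x axis. Origin: centre of its underside, z up.
- tall_tin: tall round food tin, 57 mm diameter, 72 mm high, about 0.18 kg; it stands upright on the flat tin as the top of the stack. Origin: centre of its underside, z up. Grip it anywhere round its side.
- board: rectangular wooden chopping board, 240 mm (its x axis) by 340 mm (its y axis) by 22 mm thick, about 1.1 kg, lying loose on the worktop beside the stack (to its left or right), empty. It has room for both the flat and the tall tin side by side. Origin: centre of its underside, z up; its top is 22 mm above the origin.
Things that resemble listed ones, but are neither listed nor needed, are in the scene too. What is meant by the flat_tin is not blue or orange, and is the smaller of those in its own colour.

How it is judged (in metres and radians):
On the way, in this order (a step that is already met when the one before it is completed fails the run):
1. the tall tin has been lifted off and stands upright aside, on the worktop or the board, while the flat tin still lies on the wide tin (horizontal distance between tall_tin and wide_tin above 0.07 m and height (world z) of tall_tin below 0.035 m and angle between tall_tin's own z axis and vertical below 0.17 rad and horizontal distance between flat_tin and wide_tin below 0.03 m and z of flat_tin in the frame of wide_tin above 0.05 m), for 0.2 s.
2. the flat tin lies flat on the chopping board, while the tall tin still stands aside (x of flat_tin in the frame of board between -0.095 and 0.095 m and y of flat_tin in the frame of board between -0.145 and 0.145 m and z of flat_tin in the frame of board between 0.014 and 0.03 m and angle between flat_tin's own z axis and vertical below 0.17 rad and horizontal distance between tall_tin and wide_tin above 0.07 m), for 0.2 s.
At the end, for the whole second after the job is handed in: The flat tin lies flat on the chopping board (its centre at least 25 mm inside the board's edges, tilted less than 10 degrees). The tall tin stands upright directly on the wide tin, centred within 15 mm. The wide tin stands upright on the worktop within 30 mm of where it was. All three are at rest (x of flat_tin in the frame of board between -0.095 and 0.095 m and y of flat_tin in the frame of board between -0.145 and 0.145 m and z of flat_tin in the frame of board between 0.014 and 0.03 m and angle between flat_tin's own z axis and vertical below 0.17 rad and horizontal distance between tall_tin and wide_tin below 0.015 m and z of tall_tin in the frame of wide_tin between 0.052 and 0.064 m and angle between each of tall_tin, wide_tin's own z axis and vertical below 0.1 rad and height (world z) of wide_tin below 0.01 m and distance of wide_tin from where it was at the start of the episode below 0.03 m and linear speed of each of flat_tin, tall_tin, wide_tin below 0.03 m/s); the robot touches nothing.
It fails at once if the wide tin is shoved more than 40 mm from its place (distance of wide_tin from where it was at the start of the episode above 0.04 m).
It fails at once if the tall tin is dropped (falls freely by more than about 20 mm) (contact force between the fingers and tall_tin below 0.02 N and linear speed of tall_tin above 0.63 m/s).
It fails at once if the flat tin is dropped (falls freely by more than about 20 mm) (contact force between the fingers and flat_tin below 0.02 N and linear speed of flat_tin above 0.63 m/s).
It also fails if it takes over 72 s, if anything falls off the work surface, if the arm or the gripper's body presses on something with over 40 N, if the wrist force passes 120 N, or if a joint passes its speed limit or range.

## Working session

There is one attempt and no reset: what is moved stays moved. The work goes in short steps, Python scripts to look and compute and a tool call to move; the robot and the scene stay as the last step left them, time stands still between calls to the robot, and variables do not carry over. Pictures are saved under pics/ and viewed, at most 10 in all, crops included, and the job is handed in when it is done.

Besides the shell and the picture viewer there is one more tool, called after ">>>" in YAML: its name, and indented under it one key for each argument. servo_tool: Moves the arm, as the interface text tells. Its arguments: {"type":"object","properties":{"moves":{"type":"array"}},"required":["moves"]}

```bash
mkdir -p pics; ls
python3 - <<'E'
from cell import *
import cv2,numpy as np
for n in("scene","top"):
    p,d=read_camera(n); cv2.imwrite(f"pics/{n}0.png",p); np.savez(f"{n}0.npz",p=p,d=d)
    c=get_calibration(n); print(n,c)
print(state())
E
```

```text
pics
scene {'K': array([[621.70218547,   0.        , 317.24610746],
       [  0.        , 621.70218547, 232.75148816],
       [  0.        ,   0.        ,   1.        ]]), 'k1': -0.16460991862473773, 'R': array([[ 0.68207475, -0.73110078, -0.0162999 ],
       [-0.33136294, -0.289119  , -0.89811403],
       [ 0.65189926,  0.61798208, -0.43946047]]), 't': array([-360.49853219,  223.91313626, 1174.37191753])}
top {'K': array([[479.77587919,   0.        , 317.57369168],
       [  0.        , 479.77587919, 243.01347975],
       [  0.        ,   0.        ,   1.        ]]), 'k1': 0.0347978664842547, 'R': array([[ 0.00289416, -0.99997346,  0.00668574],
       [-0.98249173, -0.00408889, -0.1862613 ],
       [ 0.1862837 , -0.00602961, -0.98247749]]), 't': array([-50.66300165, 487.63061893, 846.67660635])}
{'t': 0.1, 'joints': array([-1.36058965e+00,  4.91466986e-01,  1.55939780e+00, -1.73177013e-05,
        1.09168118e+00, -1.05576211e-01]), 'qvel': array([ 2.15336424e-05, -1.05164290e-03, -1.71047724e-03,  5.60134476e-04,
       -7.84341865e-04,  8.69659627e-05]), 'tau': array([ 2.88742791e-03, -6.13624549e+01, -2.58604163e+01,  6.94373692e-02,
        4.70165885e-02, -5.58158524e-05]), 'eef_pos': array([ 194.08702164, -593.87382761,  214.13704312]), 'tcp_rot': array([-3.14064303e+00, -8.51855330e-05,  3.15790838e-01]), 'ft_force': array([-0.07621551,  0.0528138 ,  0.02135694]), 'moment': array([-0.03191196,  0.01124194, -0.00293948]), 'grip_force': 0.0, 'opening': 1.0008344067625496}
```

View pics/scene0.png

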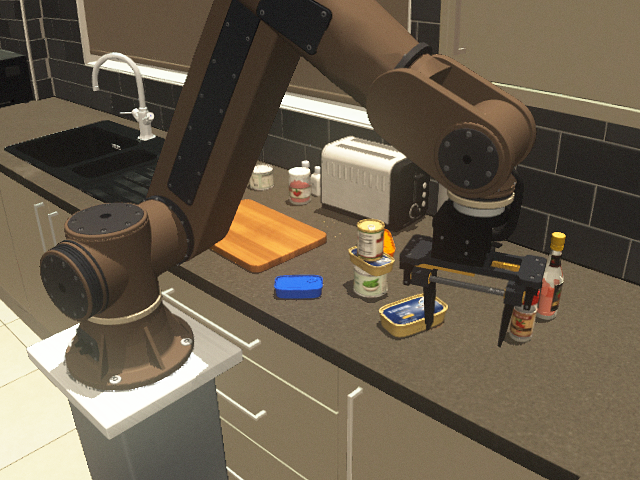

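View pics/top0.png

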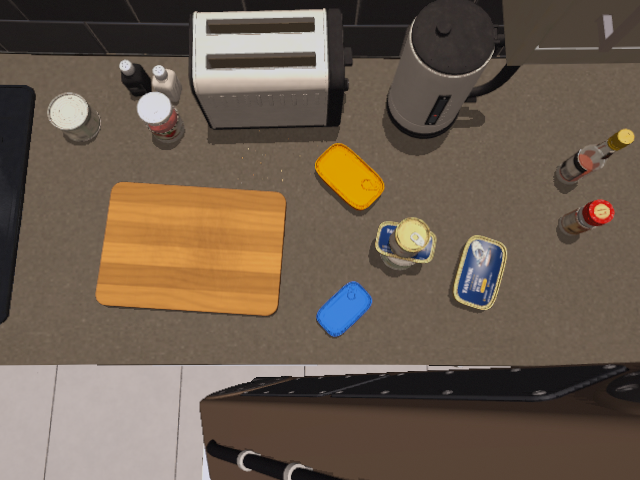

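The top view shows the stack at about (405,240), with the flat tin's long side running roughly along image x. The board is centred near (192,248). The larger navy/gold decoy is at (480,272). Next I'll measure by height slices and contours.

```bash
cat > h.py <<'E'
from cell import *
import cv2,numpy as np
def cal(n):
    c=get_calibration(n); return c["K"],np.array([c["k1"],0,0,0.]),c["R"],c["t"]
def ray(n,px):
    K,k,R,t=cal(n)
    u=cv2.undistortPoints(np.float64(px).reshape(-1,1,2),K,k).reshape(-1,2)
    return -R.T@t,np.c_[u,np.ones(len(u))]@R
def onplane(n,px,z):
    o,r=ray(n,px); return o+r*((z-o[2])/r[:,2])[:,None]
def cloud(n,d):
    v,u=np.mgrid[:480,:640]; o,r=ray(n,np.c_[u.ravel(),v.ravel()])
    return (o+r*d.reshape(-1,1)).reshape(480,640,3)
def slice_(P,d,box,lo,hi):
    x0,y0,x1,y1=box; m=np.zeros((480,640),np.uint8)
    m[y0:y1,x0:x1]=255*((P[y0:y1,x0:x1,2]>lo)&(P[y0:y1,x0:x1,2]<hi)&(d[y0:y1,x0:x1]>0)); return m
def rect(Q):
    return cv2.minAreaRect(np.float32(Q[:,:2]))
E
python3 - <<'E'
from h import *
f=np.load("top0.npz");d=f["d"];P=cloud("top",d)
for nm,box,lo,hi,z in (("tall",(350,190,460,290),146,166,156),("flat",(350,190,460,290),74,94,84),("board",(60,160,310,340),12,32,22)):
    m=slice_(P,d,box,lo,hi); cs,_=cv2.findContours(m,cv2.RETR_EXTERNAL,cv2.CHAIN_APPROX_NONE)
    c=max(cs,key=cv2.contourArea); m2=cv2.drawContours(np.zeros_like(m),[c],-1,255,-1)
    Q=onplane("top",c.reshape(-1,2),z)
    print(nm,"z",np.median(P[m>0][:,2]),"px area",cv2.contourArea(c),"rect",rect(Q),"circ",cv2.minEnclosingCircle(np.float32(Q[:,:2])))
    print(cv2.boxPoints(rect(Q)).round(1).tolist(), [len(x) for x in cs])
# wide tin in scene by depth; flat, tall
f=np.load("scene0.npz");d=f["d"];P=cloud("scene",d)
for v in (225,235,250,258,265,272,280,290,296): print(v,[P[v,u].round(0).tolist() for u in (360,370,380)])
big=cv2.resize(np.load("top0.npz")["p"][195:285,355:455],None,fx=5,fy=5,interpolation=2)
b2=cv2.resize(f["p"][210:305,335:410],None,fx=4,fy=4,interpolation=2)
o=np.zeros((450,800,3),np.uint8);o[:450,:500]=big;o[:380,500:800]=b2
cv2.imwrite("pics/crop.png",o)
E
```

```text
tall z 153.12026409862074 px area 948.0 rect ((481.4991760253906, -201.91612243652344), (56.11064910888672, 59.520294189453125), 44.53480911254883) circ ((481.0630187988281, -201.6373291015625), 30.524490356445312)
[[440.6000061035156, -200.39999389648438], [482.3999938964844, -242.8000030517578], [522.4000244140625, -203.5], [480.6000061035156, -161.0]] [100]
flat z 81.72962396059523 px area 829.0 rect ((483.1317443847656, -204.34628295898438), (104.60931396484375, 64.31269073486328), 75.93070220947266) circ ((482.8738098144531, -204.31692504882812), 54.25892639160156)
[[439.20001220703125, -247.3000030517578], [501.6000061035156, -262.8999938964844], [527.0, -161.39999389648438], [464.70001220703125, -145.8000030517578]] [206]
board z 20.435556025508674 px area 22007.0 rect ((484.4710693359375, 187.95123291015625), (340.11041259765625, 241.15293884277344), 86.33450317382812) circ ((484.0812683105469, 187.89938354492188), 198.99476623535156)
[[353.29998779296875, 26.0], [593.9000244140625, 10.5], [615.7000122070312, 349.8999938964844], [375.0, 365.3999938964844]] [580]
225 [[470.0, -181.0, 152.0], [478.0, -201.0, 155.0], [497.0, -213.0, 152.0]]
235 [[454.0, -194.0, 139.0], [461.0, -215.0, 143.0], [477.0, -229.0, 142.0]]
250 [[454.0, -195.0, 104.0], [460.0, -216.0, 109.0], [481.0, -226.0, 104.0]]
258 [[456.0, -194.0, 84.0], [462.0, -216.0, 89.0], [481.0, -228.0, 86.0]]
265 [[455.0, -194.0, 68.0], [448.0, -227.0, 82.0], [461.0, -243.0, 83.0]]
272 [[445.0, -203.0, 58.0], [454.0, -223.0, 62.0], [458.0, -246.0, 69.0]]
280 [[447.0, -202.0, 37.0], [456.0, -222.0, 41.0], [469.0, -238.0, 41.0]]
290 [[447.0, -203.0, 13.0], [451.0, -226.0, 20.0], [473.0, -236.0, 14.0]]
296 [[441.0, -208.0, 2.0], [455.0, -224.0, 2.0], [471.0, -238.0, 0.0]]
```

View pics/crop.png

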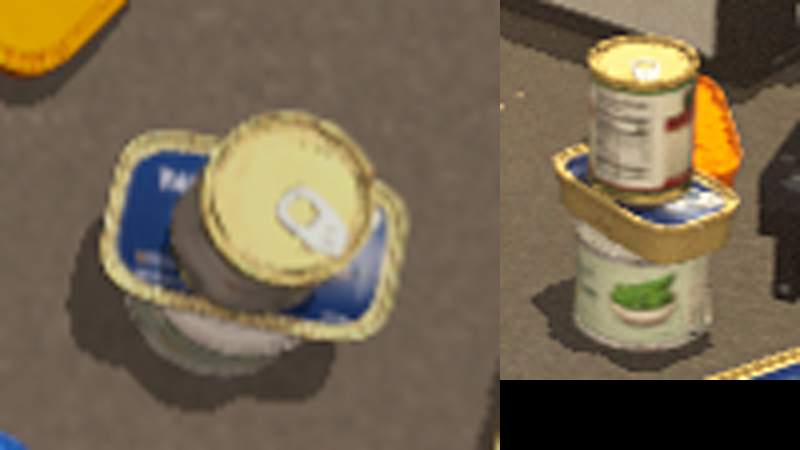

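The crop confirms the stack: the flat tin is navy/gold, the tall tin has a gold lid, and the green wide tin is at the bottom. Measured sizes match the given ones (56–60 mm, 105×64 mm, 340×241 mm). The tall tin is at (481,-202), the flat tin at (483,-204) with its long axis at 76°, and the board at (484,188).

>>> servo_tool:
  moves: [0.718,0.981,0,0.321,1,0.718,0.981,0,0.321,1,0.718,0.981,0,0.321,1,0.718,0.981,0,0.321,1,0.718,0.981,0,0.321,1,0.718,0.981,0,0.321,1,0.718,0.981,0,0.321,1,0.718,0.981,0,0.321,1,0.718,0.981,0,0.321,1,0.718,0.981,0,0.321,1,0.718,0.981,0,0.321,1,0.718,0.981,0,0.321,1]

```text
t: 1.1
eef_pos: [482.6, -198.8, 214.6]
tcp_rot: [-3.142, -0.0, 1.326]
ft_force: [0.7, -0.7, -1.2]
opening: 0.997
grip_force: 0.0
```

>>> servo_tool:
  moves: [0,0,-0.05,0,1,0,0,-0.12,0,1,0,0,-0.2,0,1,0,0,-0.25,0,1,0,0,-0.267,0,1,0,0,-0.267,0,1,0,0,-0.267,0,1,0,0,-0.267,0,0,0,0,-0.267,0,0,0,0,-0.267,0,0,0,0,-0.267,0,0,0,0,-0.267,0,0]

```text
t: 2.1
eef_pos: [481.5, -201.8, 108.3]
tcp_rot: [3.141, 0.0, 1.324]
ft_force: [0.4, -0.2, 0.0]
opening: 0.705
grip_force: 0.0
```

>>> servo_tool:
  moves: [0,0,0,0,0,0,0,0,0,0,0,0,0,0,0]

```text
t: 2.35
eef_pos: [481.4, -201.8, 108.0]
tcp_rot: [3.141, 0.0, 1.324]
ft_force: [-0.3, 0.2, 2.8]
opening: 0.597
grip_force: 30.0
```

>>> servo_tool:
  moves: [0,0,0.015,0,0,0,0,0.045,0,0,0,0,0.085,0,0,0,0.01,0.115,0,0,0,0.04,0.125,0,0,0,0.1,0.125,0,0,0,0.17,0.125,0,0,0,0.25,0.125,0,0,0,0.33,0.125,0,0,0,0.41,0.125,0,0,0,0.49,0.125,0,0,0.005,0.57,0.125,0,0]

```text
t: 3.35
eef_pos: [482.2, 28.5, 157.6]
tcp_rot: [-3.141, 0.0, 1.324]
ft_force: [2.0, -0.5, -1.8]
opening: 0.598
grip_force: 30.0
```

>>> servo_tool:
  moves: [0,0.06,0,0,0,0.005,0.1,0,0,0,0.005,0.125,0,0,0,0.005,0.135,-0.02,0,0,0.005,0.135,-0.07,0,0,0.005,0.135,-0.13,0,0,0.005,0.135,-0.19,0,0,0.005,0.135,-0.235,0,0,0.005,0.135,-0.26,0,0,0.005,0.135,-0.27,0,0,0.005,0.135,-0.275,0,0,0.005,0.135,-0.275,0,0]

```text
t: 4.35
eef_pos: [485.5, 80.1, 48.0]
tcp_rot: [3.141, -0.0, 1.324]
ft_force: [-0.9, -0.2, -1.3]
opening: 0.603
grip_force: 30.0
```

Run:
```python
from h import *
p,d=read_camera("scene"); cv2.imwrite("pics/s1.png",p)
s=state();print(s["eef_pos"],s["ft_force"],s["grip_force"])
```

```text
[485.67811005  80.15588325  48.41470165] [ 0.42341321  0.33794914 -2.27925379] 29.99972105026245
```

View pics/s1.png

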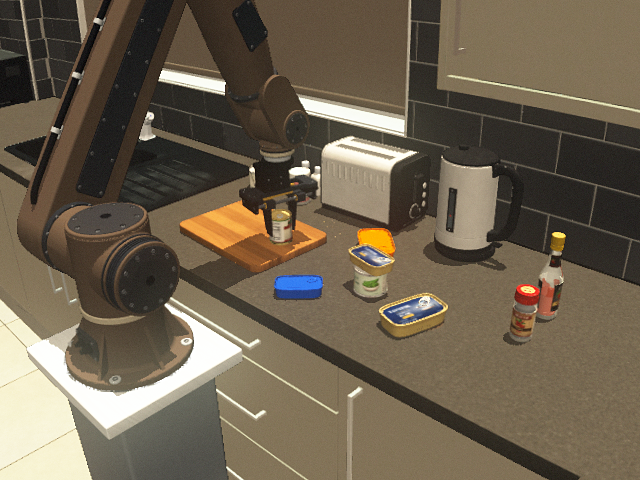

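The tall tin is in the gripper just above the board, at about (282,225), and the flat tin still lies on the wide tin at (370,262). I'll lower gently until it touches.

>>> servo_tool:
  moves: [0,0,-0.002,0,0,0,0,-0.004,0,0,0,0,-0.005,0,0,0,0,-0.005,0,0]

```text
t: 4.73
eef_pos: [485.4, 80.3, 46.1]
tcp_rot: [3.141, -0.0, 1.324]
ft_force: [1.0, 0.3, -2.2]
opening: 0.599
grip_force: 30.0
```

>>> servo_tool:
  moves: [0,0,-0.002,0,0,0,0,-0.003,0,0,0,0,-0.004,0,0,0,0,-0.004,0,0]

```text
t: 5.07
eef_pos: [485.5, 80.4, 46.0]
tcp_rot: [3.14, -0.0, 1.324]
ft_force: [-5.9, -1.8, 24.8]
opening: 0.599
grip_force: 30.0
```

>>> servo_tool:
  moves: [0,0,0.003,0,0,0,0,0.003,0,0,0,0,0.003,0,1,0,0,0.003,0,1,0,0,0.003,0,1,0,0,0.003,0,1,0,0,0.02,0,1,0,0,0.1,0,1,0,0,0.2,0,1,0,0,0.25,0,1,0,0,0.25,0,1,0,0,0.25,0,1]

```text
t: 6.07
eef_pos: [485.6, 80.3, 145.4]
tcp_rot: [3.139, -0.001, 1.324]
ft_force: [-0.8, -0.5, -0.1]
opening: 0.997
grip_force: 0.0
```

Run:
```python
from h import *
print(state()["eef_pos"])
p,d=read_camera("top"); cv2.imwrite("pics/t2.png",p);P=cloud("top",d)
for nm,box,lo,hi,z in (("flat",(340,180,470,300),74,94,84),):
    m=slice_(P,d,box,lo,hi); cs,_=cv2.findContours(m,cv2.RETR_EXTERNAL,cv2.CHAIN_APPROX_NONE)
    c=max(cs,key=cv2.contourArea)
    Q=onplane("top",c.reshape(-1,2),z); print(nm,cv2.contourArea(c),rect(Q),cv2.boxPoints(rect(Q)).round(1).tolist())
# wide tin from side points, both views
f=[P]; ps,ds=read_camera("scene"); f.append(cloud("scene",ds))
from scipy.optimize import least_squares
for P in f:
    A=P.reshape(-1,3); A=A[(A[:,2]>8)&(A[:,2]<50)&(np.hypot(A[:,0]-483,A[:,1]+204)<55)]
    r=least_squares(lambda c:np.hypot(A[:,0]-c[0],A[:,1]-c[1])-38,[483,-204],loss="soft_l1",f_scale=2)
    print(len(A),r.x,np.sqrt(np.mean(r.fun**2)))
```

```text
[485.60823185  80.33790203 145.42102484]
flat 1897.0 ((483.527587890625, -204.45582580566406), (104.42503356933594, 64.77832794189453), 76.99909210205078) [[440.20001220703125, -248.0], [503.29998779296875, -262.6000061035156], [526.7999877929688, -160.89999389648438], [463.70001220703125, -146.3000030517578]]
123 [ 482.54403345 -207.6322196 ] 0.5876798354799978
565 [ 483.22891555 -201.96181551] 1.912234118010867
```

View pics/t2.png

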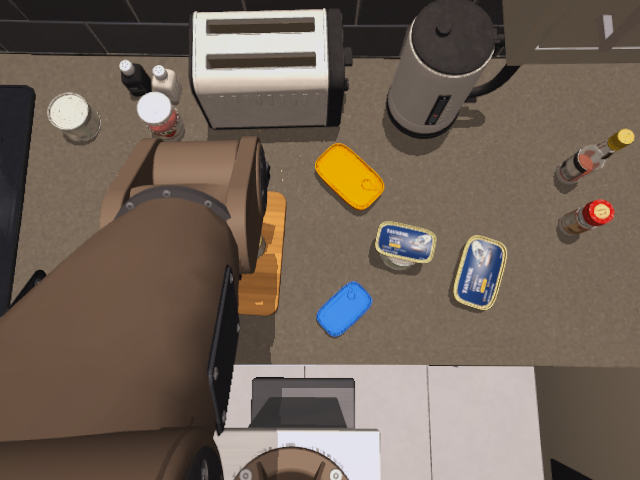

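The top view shows the bare flat tin at (405,242), navy/gold, lying at 77°. The larger decoy is separate at (480,272).

>>> servo_tool:
  moves: [-0.0045,-0.08,0,0.006,1,-0.0045,-0.18,0,0.006,1,-0.0045,-0.28,0,0.006,1,-0.0045,-0.38,0,0.006,1,-0.0045,-0.48,0,0.006,1,-0.0045,-0.57,0,0.006,1,-0.0045,-0.65,0,0.006,1,-0.0045,-0.7,0,0.006,1,-0.0045,-0.712,0,0.006,1,-0.0045,-0.712,-0.06,0.006,1,-0.0045,-0.712,-0.1,0.006,1,-0.0045,-0.712,-0.1,0.006,1]

```text
t: 7.17
eef_pos: [481.9, -203.1, 100.9]
tcp_rot: [-3.136, -0.002, 1.343]
ft_force: [-1.0, 0.2, -1.0]
opening: 1.002
grip_force: 0.0
```

>>> servo_tool:
  moves: [0,0,-0.02,0,1,0,0,-0.06,0,1,0,0,-0.085,0,1,0,0,-0.095,0,1,0,0,-0.095,0,1,0,0,-0.095,0,1]

```text
t: 7.67
eef_pos: [483.7, -204.4, 66.5]
tcp_rot: [3.141, 0.0, 1.343]
ft_force: [-0.4, -0.7, -0.0]
opening: 1.001
grip_force: 0.0
```

>>> servo_tool:
  moves: [0,0,-0.005,0,1,0,0,-0.009,0,1,0,0,-0.009,0,1,0,0,-0.009,0,0,0,0,-0.009,0,0,0,0,-0.009,0,0,0,0,-0.009,0,0,0,0,-0.009,0,0,0,0,-0.009,0,0,0,0,-0.009,0,0,0,0,-0.009,0,0,0,0,-0.009,0,0]

```text
t: 8.67
eef_pos: [483.5, -204.5, 62.7]
tcp_rot: [3.142, 0.0, 1.343]
ft_force: [-0.7, 0.5, 1.5]
opening: 0.629
grip_force: 30.0
```

>>> servo_tool:
  moves: [0,0,0.01,0,0,0,0,0.03,0,0,0,0,0.06,0,0,0,0,0.1,0,0,0,0,0.14,0,0,0,0.01,0.17,0,0,0,0.04,0.18,0,0,0,0.09,0.18,0,0,0,0.15,0.18,0,0,0,0.22,0.18,0,0,0,0.29,0.18,0,0,0,0.36,0.18,0,0]

```text
t: 9.67
eef_pos: [482.9, -58.6, 134.6]
tcp_rot: [-3.141, -0.0, 1.343]
ft_force: [0.5, 0.4, -1.0]
opening: 0.624
grip_force: 30.0
```

>>> servo_tool:
  moves: [0,0.07,0,0,0,0,0.14,0,0,0,0,0.21,0,0,0,0,0.28,0,0,0,0,0.35,0,0,0,0,0.42,0,0,0,0,0.48,0,0,0,0,0.535,0,0,0,0,0.58,0,0,0,0,0.61,0,0,0,0,0.726,0,0,0,0,0.726,0,0,0]

```text
t: 10.67
eef_pos: [483.2, 233.9, 134.8]
tcp_rot: [3.141, -0.001, 1.345]
ft_force: [-0.6, -0.1, -1.8]
opening: 0.624
grip_force: 30.0
```

>>> servo_tool:
  moves: [0,0,-0.02,0,0,0,0,-0.07,0,0,0,0,-0.13,0,0,0,0,-0.19,0,0,0,0,-0.235,0,0,0,0,-0.255,0,0,0,0,-0.262,0,0,0,0,-0.262,0,0,0,0,-0.262,0,0,0,0,-0.262,0,0]

```text
t: 11.5
eef_pos: [484.0, 229.9, 30.9]
tcp_rot: [3.14, -0.001, 1.343]
ft_force: [0.8, -0.1, -1.7]
opening: 0.626
grip_force: 30.0
```

Run:
```python
from h import *
print(state()["eef_pos"],state()["ft_force"])
p,d=read_camera("scene"); cv2.imwrite("pics/s3.png",cv2.resize(p[150:310,160:420],None,fx=3,fy=3,interpolation=2));ps=p
P=cloud("scene",d); A=P.reshape(-1,3)
p,d=read_camera("top"); T=cloud("top",d)
m=slice_(T,d,(340,180,470,300),46,70); cs,_=cv2.findContours(m,cv2.RETR_EXTERNAL,cv2.CHAIN_APPROX_NONE)
c=max(cs,key=cv2.contourArea); Q=onplane("top",c.reshape(-1,2),58)
print("wide top",np.median(T[m>0][:,2]),rect(Q),cv2.minEnclosingCircle(np.float32(Q[:,:2])),cv2.fitEllipse(np.float32(Q[:,:2])))
v,u=np.mgrid[:480,:640]
m=slice_(P,np.ones((480,640)),(330,240,410,310),46,70); cs,_=cv2.findContours(m,cv2.RETR_EXTERNAL,cv2.CHAIN_APPROX_NONE)
```

```text
[484.04019106 229.90404817  30.85014182] [ 0.83009509 -0.13284757 -1.71798122]
wide top 55.51504823348387 ((481.00372314453125, -206.39309692382812), (73.31045532226562, 75.99516296386719), 44.44182586669922) ((481.81787109375, -205.61178588867188), 38.98436737060547) ((481.59185791015625, -206.02072143554688), (73.01463317871094, 76.7763900756836), 69.61576843261719)
```

View pics/s3.png

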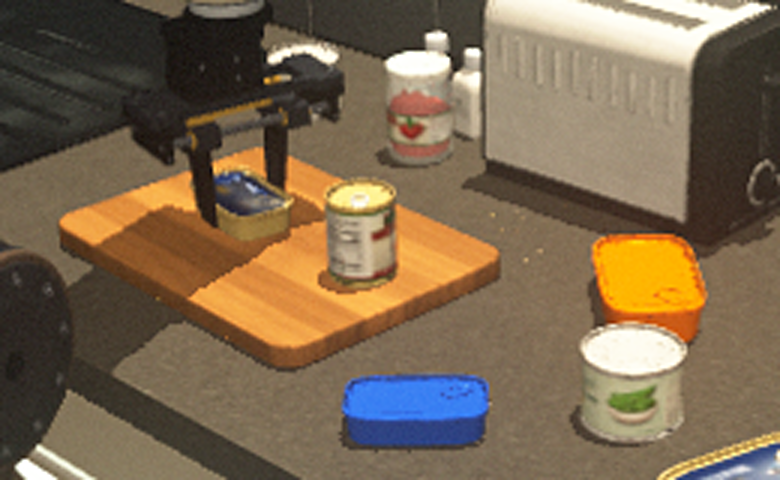

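The crop shows the flat tin held level just above the board at about (250,205). The tall tin stands on the board at (362,232) and the wide tin stands unmoved at (633,385). The wide tin's centre measures (481.6,-206).

>>> servo_tool:
  moves: [0,0,-0.004,0,0,0,0,-0.007,0,0,0,0,-0.009,0,0,0,0,-0.009,0,0,0,0,-0.009,0,0]

```text
t: 12.02
eef_pos: [483.5, 229.9, 26.2]
tcp_rot: [3.142, 0.0, 1.343]
ft_force: [-0.1, -0.4, -1.3]
opening: 0.623
grip_force: 30.0
```

>>> servo_tool:
  moves: [0,0,-0.001,0,0,0,0,-0.002,0,0,0,0,-0.003,0,0,0,0,-0.003,0,0]

```text
t: 12.35
eef_pos: [483.6, 229.9, 26.1]
tcp_rot: [3.141, -0.0, 1.343]
ft_force: [-4.6, -1.7, 14.2]
opening: 0.629
grip_force: 30.0
```

>>> servo_tool:
  moves: [0,0,0.002,0,0,0,0,0.002,0,0,0,0,0.002,0,1,0,0,0.002,0,1,0,0,0.002,0,1,0,0,0.002,0,1,0,0,0.02,0,1,0,0,0.1,0,1,0,0,0.2,0,1,0,0,0.28,0,1,0,0,0.3,0,1,0,0,0.3,0,1]

```text
t: 13.35
eef_pos: [484.5, 230.3, 147.8]
tcp_rot: [3.137, -0.003, 1.343]
ft_force: [-0.4, 0.8, -0.0]
opening: 0.996
grip_force: 0.0
```

>>> servo_tool:
  moves: [0.005,-0.04,0,0,1,0.005,-0.12,0,0,1,0.005,-0.21,0,0,1,0.005,-0.29,0,0,1,0.005,-0.35,0,0,1,0.005,-0.374,0,0,1,0.005,-0.374,0,0,1,0.005,-0.374,0,0,1]

```text
t: 14.02
eef_pos: [485.4, 80.5, 144.4]
tcp_rot: [-3.141, 0.0, 1.342]
ft_force: [-0.1, 0.1, 0.0]
opening: 1.002
grip_force: 0.0
```

Run:
```python
from h import *
print(state()["eef_pos"])
ps,d=read_camera("scene"); cv2.imwrite("pics/s4.png",cv2.resize(ps[150:310,160:420],None,fx=3,fy=3,interpolation=2))
from scipy.optimize import least_squares
P=cloud("scene",d);B=P.reshape(-1,3)
for nm,c0,r,lo,hi in(("tall",(485,80),28.5,30,82),("wide",(482,-206),38,8,50)):
    A=B[(B[:,2]>lo)&(B[:,2]<hi)&(np.hypot(B[:,0]-c0[0],B[:,1]-c0[1])<r+8)]
    q=least_squares(lambda c:np.hypot(A[:,0]-c[0],A[:,1]-c[1])-r,c0,loss="soft_l1",f_scale=2)
    print(nm,len(A),q.x,np.sqrt(np.mean(q.fun**2)))
# wide/tall top discs in scene view
m=slice_(P,d,(330,240,410,310),50,66);cs,_=cv2.findContours(m,cv2.RETR_EXTERNAL,cv2.CHAIN_APPROX_NONE)
c=max(cs,key=cv2.contourArea);Q=onplane("scene",c.reshape(-1,2),58);print(rect(Q))
```

```text
[485.35704199  80.46243238 144.39157162]
tall 447 [486.3501103   83.10495344] 2.431883329629235
wide 555 [ 483.27721998 -202.16262297] 1.82032453122753
((476.5811462402344, -207.77264404296875), (83.28086853027344, 73.84889221191406), 41.13429641723633)
```

View pics/s4.png

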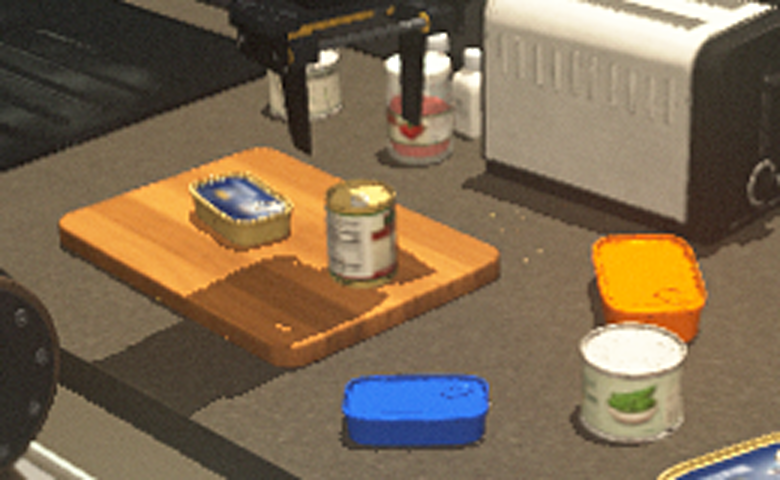

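The flat tin lies flat on the board at (242,205), and the tall tin stands free at (362,232). The wide tin is still in place. Both views agree on (482,-205.5) for the wide tin, so I'll grasp the tall tin now.

>>> servo_tool:
  moves: [0,0,-0.04,0,1,0,0,-0.11,0,1,0,0,-0.19,0,1,0,0,-0.235,0,1,0,0,-0.245,0,1,0,0,-0.245,0,1,0,0,-0.245,0,0,0,0,-0.245,0,0,0,0,-0.245,0,0,0,0,-0.245,0,0,0,0,-0.245,0,0,0,0,-0.245,0,0]

```text
t: 15.07
eef_pos: [485.7, 80.3, 47.5]
tcp_rot: [3.141, -0.0, 1.343]
ft_force: [0.5, -0.1, -0.0]
opening: 0.636
grip_force: 0.0
```

>>> servo_tool:
  moves: [0,0,0,0,0,0,0,0,0,0,0,0,0,0,0,0,0,0,0,0]

```text
t: 15.4
eef_pos: [485.6, 80.3, 47.4]
tcp_rot: [3.141, -0.0, 1.343]
ft_force: [-1.0, -0.0, 5.3]
opening: 0.596
grip_force: 30.0
```

>>> servo_tool:
  moves: [0,0,0.015,0,0,0,0,0.05,0,0,0,0,0.1,0,0,0,0,0.15,0,0,0,-0.01,0.185,0,0,0,-0.04,0.2,0,0,0,-0.09,0.2,0,0,0,-0.16,0.2,0,0,0,-0.24,0.2,0,0,0,-0.32,0.2,0,0,0,-0.4,0.2,0,0,-0.009,-0.48,0.2,0,0]

```text
t: 16.4
eef_pos: [481.6, -113.9, 126.7]
tcp_rot: [-3.141, -0.0, 1.343]
ft_force: [-0.1, -0.5, -3.2]
opening: 0.603
grip_force: 30.0
```

>>> servo_tool:
  moves: [0,-0.07,0,0,0,0,-0.13,0,0,0,0,-0.18,0,0,0,0,-0.215,0,0,0,0,-0.2345,0,0,0,0,-0.2345,0,0,0,0,-0.2345,0,0,0,0,-0.2345,-0.02,0,0,0,-0.2345,-0.05,0,0,0,-0.2345,-0.07,0,0,0,-0.2345,-0.08,0,0,0,-0.2345,-0.08,0,0]

```text
t: 17.4
eef_pos: [481.6, -204.7, 94.0]
tcp_rot: [-3.14, -0.001, 1.344]
ft_force: [-0.2, -0.2, -1.5]
opening: 0.596
grip_force: 30.0
```

Run:
```python
from h import *
print(state()["eef_pos"],state()["ft_force"])
ps,d=read_camera("scene"); cv2.imwrite("pics/s5.png",cv2.resize(ps[170:320,310:450],None,fx=4,fy=4,interpolation=2))
```

```text
[ 481.60381538 -204.7088678    93.98597713] [-0.22126459 -0.21231377 -1.50361174]
```

View pics/s5.png

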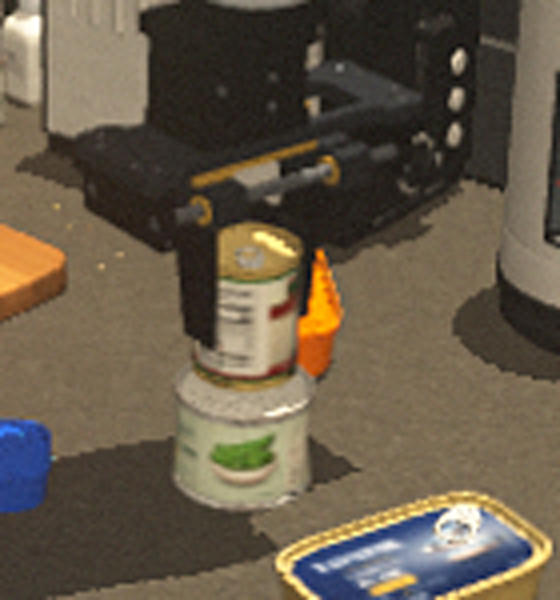

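The tall tin is held upright and centred above the wide tin: its axis is at about x=248 in the crop and the wide tin's at about 243. Now lowering it.

>>> servo_tool:
  moves: [0,0,-0.006,0,0,0,0,-0.014,0,0,0,0,-0.02,0,0,0,0,-0.024,0,0,0,0,-0.024,0,0,0,0,-0.024,0,0]

```text
t: 17.95
eef_pos: [481.9, -205.5, 85.4]
tcp_rot: [3.142, -0.0, 1.343]
ft_force: [0.9, -0.0, -1.9]
opening: 0.599
grip_force: 30.0
```

>>> servo_tool:
  moves: [0,0,-0.002,0,0,0,0,-0.004,0,0,0,0,-0.005,0,0,0,0,-0.005,0,0]

```text
t: 18.28
eef_pos: [482.0, -205.6, 83.9]
tcp_rot: [3.141, 0.0, 1.343]
ft_force: [-1.7, -0.1, 4.7]
opening: 0.6
grip_force: 30.0
```

>>> servo_tool:
  moves: [0,0,-0.001,0,0,0,0,0,0,1,0,0,0,0,1,0,0,0,0,1,0,0,0,0,1,0,0,0,0,1,0,0,0.02,0,1,0,0,0.08,0,1,0,0,0.16,0,1,0,0,0.24,0,1,0,0,0.3,0,1,0,0,0.3,0,1]

```text
t: 19.28
eef_pos: [483.4, -206.3, 208.6]
tcp_rot: [3.134, 0.002, 1.343]
ft_force: [0.4, -0.4, -0.1]
opening: 0.999
grip_force: 0.0
```

>>> servo_tool:
  moves: [0,0,0,0,1,0,-0.05,0,0,1,0,-0.15,0,0,1,0,-0.25,0,0,1,0,-0.35,0,0,1,0,-0.43,0,0,1,0,-0.48,0,0,1,0,-0.5,0,0,1,0,-0.5,0,0,1,0,-0.5,0,0,1]

```text
t: 20.12
eef_pos: [481.6, -404.5, 202.5]
tcp_rot: [-3.14, -0.001, 1.343]
ft_force: [-0.0, 0.1, 0.1]
opening: 0.997
grip_force: 0.0
```

Run:
```python
from h import *
print(state()["eef_pos"],state()["t"])
p,d=read_camera("top"); cv2.imwrite("pics/t6.png",p);P=cloud("top",d)
for nm,box,lo,hi,z in (("tall",(340,180,470,300),120,140,130),("flat",(60,160,310,340),40,56,48),("board",(60,160,310,340),12,32,22)):
    m=slice_(P,d,box,lo,hi); cs,_=cv2.findContours(m,cv2.RETR_EXTERNAL,cv2.CHAIN_APPROX_NONE)
    c=max(cs,key=cv2.contourArea); Q=onplane("top",c.reshape(-1,2),z); print(nm,cv2.contourArea(c),rect(Q),np.median(P[m>0][:,2]))
```

```text
[ 481.64146652 -404.50793175  202.54306924] 20.1167Traceback (most recent call last):
  File "<stdin>", line 6, in <module>
ValueError: max() iterable argument is empty
```

View pics/t6.png

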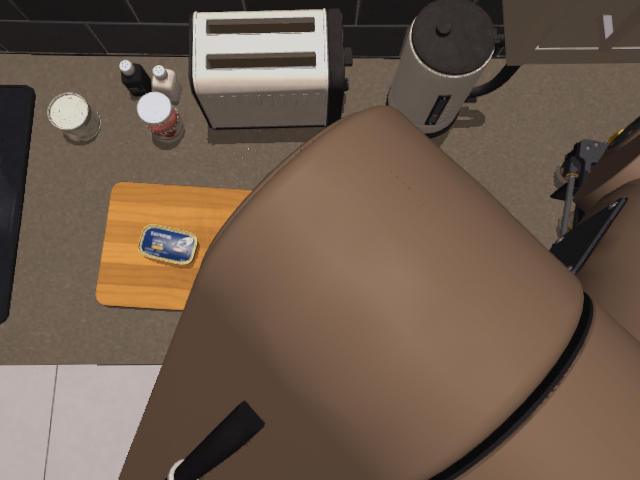

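The flat tin lies on the board at (168,244), but the arm hides the stack from above. I'll check the stack in the scene view instead.

Run:
```python
from h import *
from scipy.optimize import least_squares
ps,d=read_camera("scene"); cv2.imwrite("pics/s7.png",cv2.resize(ps[150:310,160:420],None,fx=3,fy=3,interpolation=2))
B=cloud("scene",d).reshape(-1,3)
for nm,c0,r,lo,hi in(("tall",(482,-205),28.5,64,124),("wide",(482,-205),38,8,50)):
    A=B[(B[:,2]>lo)&(B[:,2]<hi)&(np.hypot(B[:,0]-c0[0],B[:,1]-c0[1])<r+8)]
    q=least_squares(lambda c:np.hypot(A[:,0]-c[0],A[:,1]-c[1])-r,c0,loss="soft_l1",f_scale=2)
    print(nm,len(A),q.x,np.sqrt(np.mean(q.fun**2)))
```

```text
tall 675 [ 482.88021107 -202.74656981] 1.8751650974622514
wide 560 [ 483.14071651 -202.16190123] 1.8887325472165069
```

View pics/s7.png

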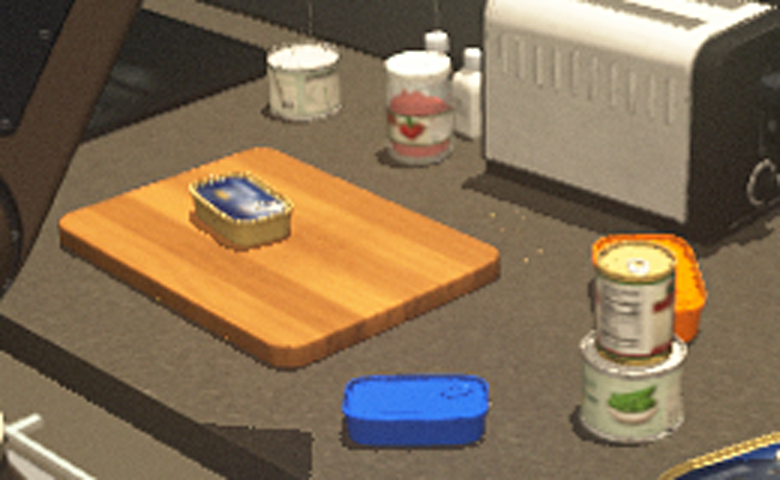

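The tall tin stands centred on the wide tin at (634,340), less than 1 mm off, and the flat tin lies on the board at (242,208). I'll hand the job in.

```bash
python3 -c "
from cell import *
print(job_done())"
```

```text
the job is handed in; nothing more can be done
None
```

The job is handed in: the flat tin lies flat on the board and the tall tin stands upright on the wide tin, within about 1 mm of centre in the last camera check; the hand-in gave no verdict.

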